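# Unlock the vacuum chamber and crack its stuck lid

## Robot

A 6-joint arm with a two-finger parallel gripper is mounted at the origin on the work surface. World frame = base frame: x ahead of the robot, y to its left, z up, the work surface at z = 0. Lengths are in m, angles in rad, forces in N, time in s.
With the tool pointing down it reaches from about 0.425 to 0.95 m from the base axis. Payload 3.5 kg.
Tool frame: the origin (TCP) lies midway between the tips of the shut fingers; the grasp point (between the pads) lies ctrl.hold_point_z behind it (ctrl.hold_point_z is the distance from the TCP to the grasp point, in m); z points along the fingers, x is the direction in which the jaws open and shut, and the axes are right-handed (so a half turn about z gives the same grasp; the last joint's range is limited). The gripper opens to 85 mm and grips with 20 to 120 N. Pads are 22 mm wide; open, the fingers measure 114 mm over their backs; the gripper's body (76 mm by 85 mm) begins 54 mm behind the grasp point. The pads swing forward as they close: fully open they stand 13 mm farther back than shut.
Start: joints at [1.156, 0.286, 1.577, -0, 1.279, -0.15], TCP at [0.177, 0.651, 0.231] pointing down, gripper open.
Joint ranges: [-2.77, 2.77], [-0.9, 2.22], [0.21, 2.48], [-1.53, 4.67], [0.24, 2.81], [-2.84, 2.84]. Speed limits (rad/s): [2.79, 2.79, 3.14, 3.14, 3.14, 3.14].

## Interface

Orientations are given as a unit quaternion [x, y, z, w].
In Python, from plant import ctrl gives the robot as it stands.
- The arm moves only by the tool step_arm, never from a script. Its arguments are lists of equal length, an entry for each row: "gripper": the gripper's target within -1 to 1 (shut at 1, half-way at 0, fully open at -1); "linear": the shift along the tool's x, y, z in m, a list of three; "delta_rot": the turn, a rotation vector about the tool's x, y, z in degrees, a list of three. A call has 1 to 20 rows; each row is the pose to reach, as a shift and turn from the pose commanded when the call began, along the tool's axes at that moment; what a row does not reach only later rows make up. A row lasts 1/8 s, in which the tool goes at most 62.5 mm and 10.7 degrees, less where a joint would pass 70% of its speed; a pose out of reach is approached as far as the arm can. A call with a gripper value outside its range is refused whole. The fingers move at their own pace and stop on an object; "grip_force" is the grip in N (left out, the last holds). Time passes only in rows, so rows that repeat a pose let the fingers close. It gives the time, the measured TCP pose, the force and the opening at its end, in the units of the state.
- ctrl.get_state(): the state, without advancing time (a new reading comes with each control period).
- ctrl.read_camera(name): name is "scene" or "top" or "wrist"; returns a dict with "frame" (400x640x3 uint8, red, green, blue), "fx", "fy", "cx", "cy" (pixels), "k1" (the pictures are not rectified: a ray, as slopes to the right and down, at radius r is drawn at 1 + k1 r^2 times it, then the intrinsics apply), "view" (4x4, takes a point from world to camera coordinates). Camera axes: x right, y down, z forward; pixel columns grow to the right and rows downward; lengths in m; the calibration is good to about 2 mm. A picture is of the moment at which its call begins. There is no depth.
- ctrl.sign_off(): hands the job in, once; it reports no verdict.
The state is a dict: "time": time; "qpos": joint angles; "dq": joint speeds; "joint_efforts": joint torques, N m; "eef_pos": TCP position; "tcp_rot": TCP orientation; "contact_force": force on the tool from outside, world axes, zero at the start; "wrist_torque": the same for the moment, N m; "opening": opening from 0.0 (shut) to 1.0 (fully open).
Only numpy, scipy, OpenCV 4.12 (cv2) and the standard library are available. Lean on these libraries where they do the work, as an engineer would, in place of code of your own. Each camera call takes 0.05 s, during which the arm holds its last target. There are 200 camera calls.

## Task

Unlock the vacuum chamber: press its lock knob down, turn it clockwise while pressed as far as it goes, and let it spring back up. Then take the lid by its bow handle, pull until the sticky seal lets go, and finish holding the lid still in the gripper about 30 mm open at its front edge - the program ends while holding it. Do not let the lid fly up by more than 10 cm when it breaks free, and leave everything else on the bench where it is.

Things in the scene. Friction and masses are not known exactly. Their poses are not given: they have to be found in the camera images.
- chamber: Bench-top vacuum chamber, bare metal, fixed to the bench: 290 (x) by 342 (y) by 100 mm high without the lid. Origin under its middle on the bench; its x points from its front (robot side) to its back, y to its left, z up. Left part: the chamber under a clear metal-framed lid. Right part: a 90 mm wide flat deck with the lock knob.
- knob_grip (a point): Lock knob on the deck, at chamber x -70, y -135 mm: a black upright bar grip 14 mm thick, 40 long, 40 tall on a disc 42 mm across. This point is on its axis, 164 mm above the bench while up (bar top 177, disc top 138 mm); it goes down and turns with the knob. Locked, the bar lies along the chamber's y: grip across it, along chamber x.
- lock_press (a joint): How far the knob is pressed down: 0 up, 0.008 m fully down. A spring pushes it up, about 3 N at the start and 10 N fully down. It can be turned only while pressed at least about 6 mm down, and springs up again (and is then kept there) at the end of the turn.
- lock_turn (a joint): Turn of the knob, rad, clockwise seen from above: 0 locked (nose over the lid's edge), 1.2 stop, unlocked (nose clear of the lid). The steel nose below the knob is 55 mm long from the axis, 16 wide, 6 thick and lies in line with the bar.
- lid_handle (a point): Middle of the bar of the lid's bow handle: a round steel bar 14 mm thick, 110 mm long along the chamber's y, its axis 42 mm above the lid's top with free space below. With the lid shut it is at chamber x -112, y +35 mm, 154 mm above the bench. Moves with the lid, whose hinge line runs along the chamber's y at the back (chamber x +150, 100 mm above the bench): the bar is 262 mm in front of it and 54 mm above it.
- lid_front (a point): Middle of the lid's lower front edge, 295 mm from the hinge line; 100 mm above the bench with the lid shut. Its rise is the opening.
- lid (a joint): Opening angle of the lid, rad: 0 shut, grows as the front rises (10 mm at the front edge is 0.034 rad). Lid of about 0.8 kg (may vary by a third), 12 mm thick, falls shut if let go. The rubber seal clings: about 15 to 22 N upward at the handle is needed in the first 3 to 4 mm, dropping to the lid's own weight (about 3 to 6 N) after some 10 mm.
- rub_jar: Bystander: spice jar, 52 mm across, 75 mm tall, standing on the chamber's deck behind the knob; origin under its middle.
- mug: Bystander: white mug, 82 mm across, 95 mm tall; origin under its middle.
- scraper: Bystander: bench scraper lying flat, 75 x 100 x 15 mm; origin under its middle.
- tape_roll: Bystander: ring of clear tape lying flat, 100 mm across, 24 mm high; origin under its middle.
- mallet: Bystander: meat mallet lying on the bench, 240 mm long; origin under its middle.
- tub: Bystander: lidded white tub, 116 mm across, 82 mm tall; origin under its middle.
- spray: Bystander: white bottle, 68 mm across, 190 mm tall; origin under its middle.

How it is judged:
On the way, in this order (a step that is already met when the one before it is completed fails the run):
1. the locked knob is pressed down (at least 5 mm) (value of joint lock_press above 0.005 m and value of joint lock_turn below 0.3 rad), for 0.05 s.
2. the knob is turned clockwise to its end (over 1.05 rad) and has sprung back up, the lid still shut (value of joint lock_turn above 1.05 rad and value of joint lock_press below 0.003 m and value of joint lid below 0.03 rad), for 0.1 s.
3. the lid has broken free of its seal (front edge over 15 mm up) (value of joint lid above 0.05 rad), for 0.1 s.
At the end, for the whole second after the job is handed in: The lid is held still by the gripper (fingers bear on it with over 1.5 N, lid slower than 0.03 rad/s) with its front edge 19 to 43 mm up (0.065 to 0.145 rad), the lock knob turned over 1.05 rad and up again (less than 3 mm pressed) (value of joint lid between 0.065 and 0.145 rad and velocity of joint lid between -0.03 and 0.03 rad/s and contact force between the fingers and lid above 1.5 N and value of joint lock_turn above 1.05 rad and value of joint lock_press below 0.003 m); the arm keeps its last pose, push and grip.
It fails at once if the lid flies up by more than 10 cm at its front edge (value of joint lid above 0.346 rad).
It fails at once if another thing on the bench is shifted by more than 30 mm (distance of any of rub_jar, mug, scraper, tape_roll, mallet, tub, spray from where it was at the start of the episode above 0.03 m).
It also fails if it takes over 51 s, if anything falls off the work surface, if the arm or the gripper's body presses on something with over 40 N, if the wrist force passes 120 N, or if a joint passes its speed limit or range.

## Working session

There is one attempt and no reset: what is moved stays moved. The work goes in short steps, Python scripts to look and compute and a tool call to move; the robot and the scene stay as the last step left them, time stands still between calls to the robot, and variables do not carry over. Pictures are saved under pics/ and viewed, on a budget of 10 in all, crops included, one or two more only if the job needs it, and the job is handed in when it is done.

Besides the shell and the picture viewer there is one more tool, called after "Call:" by a JSON object that holds its "name" and its "arguments", one argument or row to a line. step_arm: Moves the arm, as the interface text tells. Its arguments: {"type":"object","properties":{"gripper":{"type":"array"},"linear":{"type":"array"},"delta_rot":{"type":"array"},"grip_force":{"type":"number"}},"required":["gripper","linear","delta_rot"]}

```bash
ls; mkdir -p pics
python3 - <<'E'
from plant import ctrl
import cv2,numpy as np,pickle
print(ctrl.hold_point_z, ctrl.get_state())
for n in ["scene","top"]:
    c=ctrl.read_camera(n); pickle.dump(c,open(f'pics/{n}0.pkl','wb'))
    cv2.imwrite(f'pics/{n}0.png',c['frame'][:,:,::-1])
    print(n,c['fx'],c['cx'],c['cy'],c['k1'],np.round(c['view'],3).tolist())
E
```

```text
pics
0.0187 {'time': 0.0, 'qpos': array([ 1.15601009e+00,  2.87152310e-01,  1.57818802e+00, -4.49322924e-06,
        1.27861057e+00, -1.50010162e-01]), 'dq': array([ 0.00047836,  0.0002162 , -0.00106573,  0.00202529, -0.00099445,
        0.0007205 ]), 'joint_efforts': array([ 3.34668875e-04, -4.05992317e+01, -2.92618418e+01, -2.08901160e-04,
        6.06178233e-03, -1.66213539e-05]), 'eef_pos': array([0.17635124, 0.65086781, 0.22995012]), 'tcp_rot': array([ 7.94257561e-01,  6.07580066e-01, -1.03204303e-03,  5.70289061e-04]), 'contact_force': array([ 0.562046  , -1.27480599, -0.42067639]), 'wrist_torque': array([-0.01263108, -0.04377018, -0.03580865]), 'opening': 1.0004648053984742}
scene 384.17389415041947 322.0048643122246 199.8163427887433 -0.08950712060177103 [[0.899, 0.439, -0.004, -0.507], [0.286, -0.593, -0.752, -0.064], [-0.333, 0.675, -0.659, 1.315], [0.0, 0.0, 0.0, 1.0]]
top 365.07316464956506 327.401642849331 198.50916850235413 0.021451267947026502 [[-0.004, -1.0, 0.003, 0.01], [-0.986, 0.004, -0.169, 0.586], [0.169, -0.004, -0.986, 1.257], [0.0, 0.0, 0.0, 1.0]]
```

View pics/scene0.png

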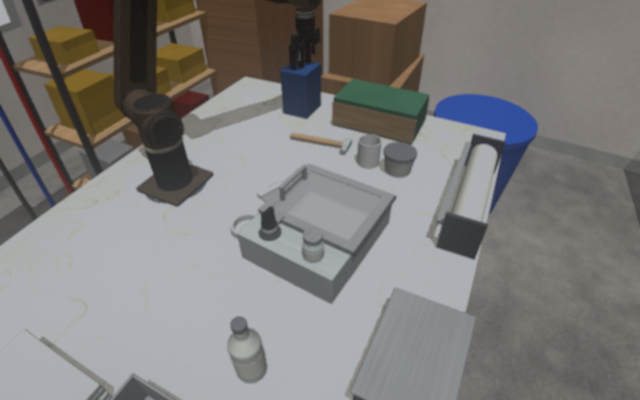

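View pics/top0.png

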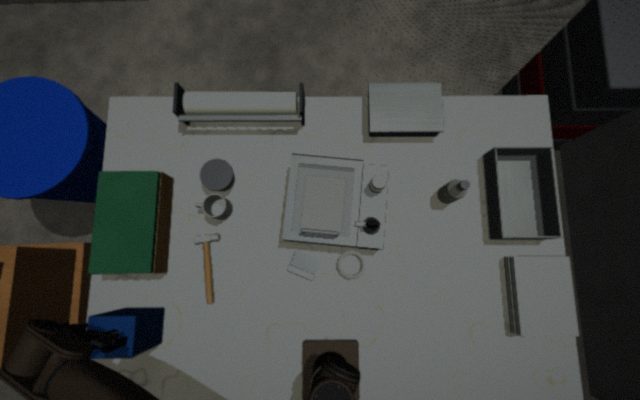

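The scene view shows the chamber near (315,225), with the knob at about (268,220), the lid handle at (290,183) and the jar at (313,245). In the top view the knob is at about (370,226), the handle at (320,234), the tape at (350,265) and the scraper at (302,264). Next I'll view enlarged crops of both.

Run:
```python
import cv2,numpy as np
a=cv2.imread('pics/top0.png')[140:290,270:400]; b=cv2.imread('pics/scene0.png')[155:305,225:405]
r=lambda i,s:cv2.resize(i,None,fx=s,fy=s,interpolation=cv2.INTER_CUBIC)
a=r(a,3.2);b=r(b,2.1)
h=max(a.shape[0],b.shape[0]);o=np.zeros((h,a.shape[1]+b.shape[1],3),np.uint8)
o[:a.shape[0],:a.shape[1]]=a;o[:b.shape[0],a.shape[1]:]=b
o=np.clip(o*1.4,0,255).astype(np.uint8);print(o.shape,a.shape)
cv2.imwrite('pics/crop1.png',o)
```

```text
(480, 794, 3) (480, 416, 3)
```

View pics/crop1.png

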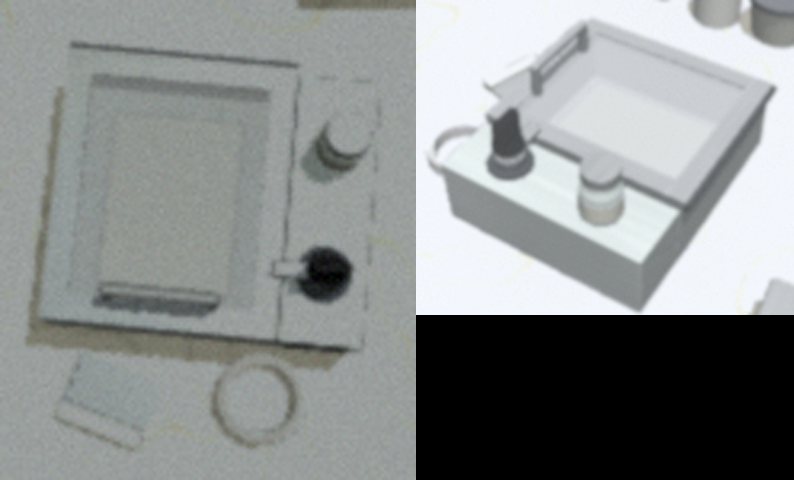

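```bash
cat > h.py <<'E'
import cv2,numpy as np,pickle
from scipy.optimize import least_squares
from scipy.spatial.transform import Rotation as R
def proj(c,P):
    P=np.atleast_2d(P); q=P@c['view'][:3,:3].T+c['view'][:3,3]; s=q[:,:2]/q[:,2:]
    s=s*(1+c['k1']*(s**2).sum(1,keepdims=True))
    return s*[c['fx'],c['fy']]+[c['cx'],c['cy']]
def tri(obs): # [(cam,uv)...]
    f=lambda p:np.concatenate([proj(c,p)[0]-uv for c,uv in obs])
    r=least_squares(f,[.5,0,.1]); return r.x,r.fun
def ch(p,P): # p=x,y,yaw chamber->world
    P=np.atleast_2d(P); return R.from_euler('z',p[2]).apply(P)+[p[0],p[1],0]
E
python3 - <<'E'
from h import *
T=pickle.load(open('pics/top0.pkl','rb'));S=pickle.load(open('pics/scene0.pkl','rb'))
t=lambda u,v:np.array([270+u/3.2,140+v/3.2]); s=lambda u,v:np.array([225+(u-416)/2.1,155+v/2.1])
# left handle end at y=90,x=-112 ; right y=-20
obs=[(T,t(362,348),(-145,-171,100)),(T,t(100,289),(-112,90,154)),(T,t(219,297),(-112,-20,154)),
(S,s(641,262),(145,-171,100)),(S,s(640,311),(145,-171,0)),(S,s(447,180),(-145,-171,100)),(S,s(453,214),(-145,-171,0)),
(S,s(537,72),(-112,-20,154)),(S,s(584,34),(-112,90,154)),(S,s(510,166),(-70,-135,130)),(T,t(324,280),(-70,-135,138))]
f=lambda p:np.concatenate([proj(c,ch(p,np.array(P)/1e3))[0]-uv for c,uv,P in obs])
r=least_squares(f,[.6,0,0],loss='soft_l1');print(r.x);print(f(r.x).reshape(-1,2).round(1))
for n,P in dict(knob=(-70,-135,164),handle=(-112,35,154),jar=(0,0,0)).items(): print(n,ch(r.x,np.array(P)/1e3))
print(tri([(T,t(219,297)),(S,s(537,72))]),tri([(T,t(100,289)),(S,s(584,34))]))
print('jar',tri([(T,t(346,130)),(S,s(603,165))]))
E
```

```text
[ 0.57016865 -0.02164297 -0.11548203]
[[-1.1 -0.4]
 [ 3.9 -1.8]
 [ 0.5 -0.5]
 [ 0.7 -0.1]
 [ 0.5  1.2]
 [-1.9 -9.9]
 [ 0.6 -1. ]
 [-1.2 -1.3]
 [-0.6 -3.6]
 [-1.9 -8.6]
 [ 3.5 -3.6]]
knob [[ 0.48507945 -0.14767799  0.164     ]]
handle [[0.46294754 0.02602917 0.154     ]]
jar [[ 0.57016865 -0.02164297  0.        ]]
(array([ 0.45695173, -0.02617794,  0.14740849]), array([-0.35327447, -0.48035619, -0.49530247,  0.07459833])) (array([0.46436865, 0.09423609, 0.13037796]), array([ 0.22136383,  0.32931027,  0.35088821, -0.0609912 ]))
jar (array([ 0.6225935 , -0.15805328,  0.17279128]), array([ 0.1074182 ,  0.15884943,  0.13383948, -0.02316715]))
```

Call:
{"name": "step_arm", "arguments": {
  "gripper": [-1,-1,-1,-1,-1,-1,-1,-1,-1,-1,-1,-1,-1,-1,-1,-1,-1,-1,-1,-1],
  "linear": [
    [0,0,-0.06],
    [0,0,-0.12],
    [0,0,-0.17],
    [-0.025,0.047,-0.17],
    [-0.05,0.094,-0.17],
    [-0.075,0.141,-0.17],
    [-0.1,0.188,-0.17],
    [-0.125,0.235,-0.17],
    [-0.15,0.282,-0.17],
    [-0.17,0.33,-0.17],
    [-0.224,0.347,-0.17],
    [-0.278,0.364,-0.17],
    [-0.332,0.381,-0.17],
    [-0.386,0.398,-0.17],
    [-0.44,0.416,-0.17],
    [-0.494,0.433,-0.17],
    [-0.548,0.45,-0.17],
    [-0.6,0.467,-0.17],
    [-0.6,0.467,-0.17],
    [-0.6,0.467,-0.17]
  ],
  "delta_rot": [
    [0,0,0],
    [0,0,0],
    [0,0,0],
    [0,0,8],
    [0,0,16],
    [0,0,24],
    [0,0,32],
    [0,0,40],
    [0,0,48],
    [0,0,56],
    [0,0,64],
    [0,0,72],
    [0,0,80],
    [0,0,80],
    [0,0,80],
    [0,0,80],
    [0,0,80],
    [0,0,80],
    [0,0,80],
    [0,0,80]
  ]
}}

```text
time: 2.6
eef_pos: [0.4702, -0.0495, 0.4009]
tcp_rot: [0.999, -0.045, -0.0, -0.0]
contact_force: [-0.4, 0.8, -0.3]
opening: 1.001
```

Run:
```python
from plant import ctrl
from h import *
c=ctrl.read_camera("wrist"); pickle.dump(c,open('pics/w1.pkl','wb'))
s=ctrl.get_state();print(s['time'],s['eef_pos'],s['tcp_rot'],s['qpos'])
cv2.imwrite('pics/w1.png',c['frame'][:,:,::-1]);print(np.linalg.inv(c['view']).round(3))
```

```text
2.65 [ 0.47020936 -0.04897073  0.40110843] [ 9.99001811e-01 -4.46680102e-02 -2.24978730e-04 -3.14468650e-04] [-3.19118936e-01 -2.52274774e-01  1.82004842e+00  4.83464151e-04
  1.57442257e+00 -2.29751567e-01]
[[ 0.996 -0.086 -0.028  0.475]
 [-0.09  -0.952 -0.294  0.026]
 [-0.001  0.295 -0.955  0.544]
 [ 0.     0.     0.     1.   ]]
```

View pics/w1.png

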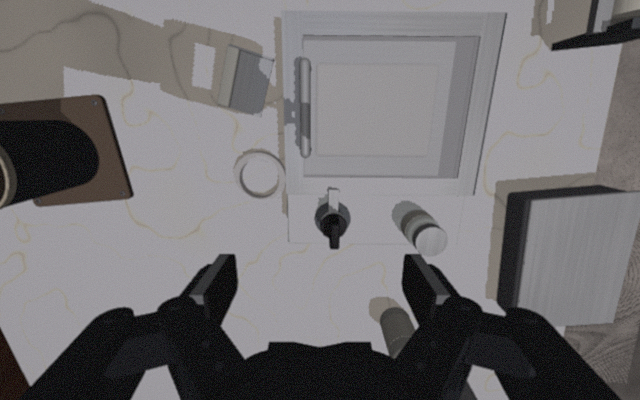

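Wrist view: the handle bar runs (306,57)-(306,157). The knob disc is centred at about (332,218), its bar end is at (335,247), and the nose points up to (333,188). The deck's front right corner is at (289,243), and the jar is at (420,228).

Run:
```python
from h import *
T=pickle.load(open('pics/top0.pkl','rb'));S=pickle.load(open('pics/scene0.pkl','rb'));W=pickle.load(open('pics/w1.pkl','rb'))
t=lambda u,v:np.array([270+u/3.2,140+v/3.2]); s=lambda u,v:np.array([225+(u-416)/2.1,155+v/2.1]);w=lambda u,v:np.array([u,v])
obs=[(T,t(362,348),(-145,-171,100)),(W,w(289,243),(-145,-171,100)),(W,w(458,243),(145,-171,100)),(W,w(306,107),(-112,35,154)),(W,w(332,219),(-70,-135,138)),(W,w(335,247),(-70,-155,177)),
(T,t(160,293),(-112,35,154)),
(S,s(641,262),(145,-171,100)),(S,s(640,311),(145,-171,0)),(S,s(453,214),(-145,-171,0)),
(S,s(537,72),(-112,-20,154)),(S,s(584,34),(-112,90,154)),(W,w(281,12),(-145,171,112))]
f=lambda p:np.concatenate([proj(c,ch(p,np.array(P)/1e3))[0]-uv for c,uv,P in obs])
r=least_squares(f,[.6,0,0],loss='soft_l1');print(r.x);print(f(r.x).reshape(-1,2).round(1))
for n,P in dict(knob=(-70,-135,164),handle=(-112,35,154)).items(): print(n,ch(r.x,np.array(P)/1e3))
print('handle R end',tri([(T,t(219,297)),(S,s(537,72)),(W,w(306,157))]))
print('handle L end',tri([(T,t(100,289)),(S,s(584,34)),(W,w(306,57))]))
print('handle mid',tri([(T,t(160,293)),(W,w(306,107))]),'knobtop end',tri([(S,s(497,112)),(W,w(335,247))]))
```

```text
[ 0.56553054 -0.01911846 -0.10086514]
[[-1.2  0.3]
 [-0.3 -1.7]
 [-0.2  0. ]
 [ 0.1  8.8]
 [ 2.  11.9]
 [-0.   7.3]
 [ 1.7  0.5]
 [ 0.7 -1.8]
 [ 0.6 -0.5]
 [-0.  -1.3]
 [-2.5 -2. ]
 [-2.3 -4.3]
 [ 1.  -5.2]]
knob [[ 0.4822926  -0.14638372  0.164     ]]
handle [[0.45762408 0.0269814  0.154     ]]
handle R end (array([ 0.45310235, -0.02706942,  0.14759465]), array([-0.06630377,  0.69864876, -1.87993098, -0.18000156,  1.11111249,
       -0.52230618]))
handle L end (array([0.46385723, 0.10008931, 0.12763647]), array([-1.49257582,  0.55978824,  1.14825943, -0.43472208, -0.08646257,
        0.86075435]))
handle mid (array([0.45892896, 0.03701088, 0.16162966]), array([-1.40666541, -0.10531078,  0.0084642 ,  0.5308577 ])) knobtop end (array([ 0.48091446, -0.14933498,  0.18816008]), array([ 0.08666815,  0.01226624, -0.04160935,  0.02810206]))
```

Call:
{"name": "step_arm", "arguments": {
  "gripper": [-1,-1,-1,-1,-1],
  "linear": [
    [0.005,0.05,0.025],
    [0.01,0.1,0.05],
    [0.011,0.12,0.06],
    [0.011,0.12,0.06],
    [0.011,0.12,0.06]
  ],
  "delta_rot": [
    [0,0,0],
    [0,0,0],
    [0,0,0],
    [0,0,0],
    [0,0,0]
  ]
}}

```text
time: 3.28
eef_pos: [0.4711, -0.169, 0.3426]
tcp_rot: [0.999, -0.044, 0.001, 0.0]
contact_force: [-0.8, 0.6, 0.3]
opening: 1.0
```

Run:
```python
from plant import ctrl
from h import *
c=ctrl.read_camera("wrist"); pickle.dump(c,open('pics/w2.pkl','wb'))
s=ctrl.get_state();print(s['time'],s['eef_pos'],s['contact_force'])
W=pickle.load(open('pics/w1.pkl','rb'))
a=W['frame'][0:260,250:450];b=c['frame'][0:260,250:450]
o=cv2.resize(np.hstack([a,b])[:,:,::-1],None,fx=2,fy=2,interpolation=cv2.INTER_CUBIC)
cv2.imwrite('pics/w12.png',np.clip(o*1.3,0,255).astype(np.uint8));print(o.shape)
```

```text
3.325 [ 0.47110839 -0.16903975  0.34282718] [-0.11356801  0.45487109  1.06002411]
(520, 800, 3)
```

View pics/w12.png

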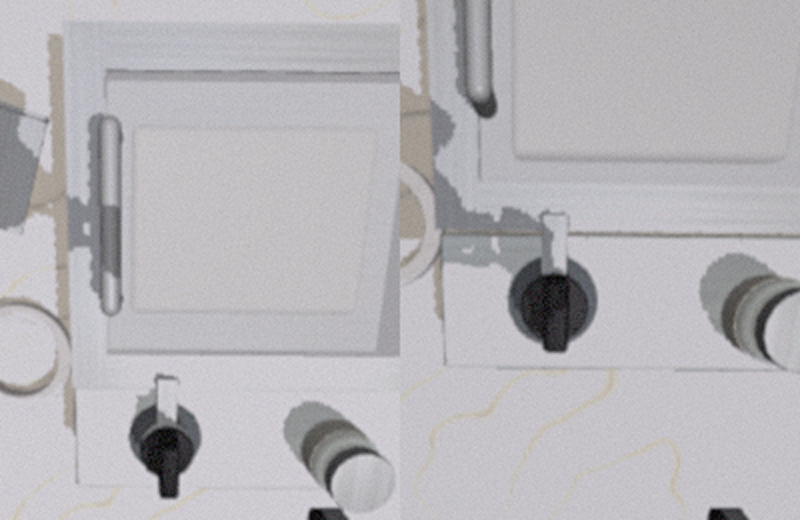

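Enlarged wrist views 1 and 2 (left and right; each at 2x, u = 250 + x/2):

| Feature | View 1 | View 2 |
|---|---|---|
| Handle bar | (111,116) to (111,315) | right end (481,100) |
| Nose tip | (167,376) | (555,213) |
| Knob bar's outer top end | (169,497) | (556,351) |
| Deck front right corner | (77,485) | (445,366) |

Run:
```python
from h import *
T=pickle.load(open('pics/top0.pkl','rb'));S=pickle.load(open('pics/scene0.pkl','rb'));A=pickle.load(open('pics/w1.pkl','rb'));B=pickle.load(open('pics/w2.pkl','rb'))
a=lambda u,v:(A,np.array([250+u/2,v/2])); b=lambda u,v:(B,np.array([50+u/2,v/2]))
for n,o in dict(hR=[a(111,315),b(481,100)],nose=[a(167,376),b(555,213)],bar=[a(169,497),b(556,351)],deck=[a(77,485),b(445,366)],disc=[a(165,440),b(553,300)]).items(): print(n,*[x.round(4) for x in tri(o)])
print(A['fx'],A['fy'],A['cx'],A['cy'],A['k1'],(B['view']-A['view']).round(3)[:3,:3].max())
obs=[(*a(77,485),(-145,-171,100)),(*b(445,366),(-145,-171,100)),(*a(111,216),(-112,35,154)),(*a(111,315),(-112,-20,154)),(*b(481,100),(-112,-20,154)),
(*a(169,497),(-70,-155,177)),(*b(556,351),(-70,-155,177)),(*a(167,376),(-70,-80,120)),(*b(555,213),(-70,-80,120)),(*b(553,300),(-70,-135,115)),(*a(165,440),(-70,-135,115))]
f=lambda p:np.concatenate([proj(c,ch(p,np.array(P)/1e3))[0]-uv for c,uv,P in obs])
r=least_squares(f,[.6,0,0],loss='soft_l1');print(r.x);print(f(r.x).reshape(-1,2).round(1))
for n,P in dict(knob=(-70,-135,164),handle=(-112,35,154)).items(): print(n,ch(r.x,np.array(P)/1e3))
```

```text
hR [ 0.4519 -0.0268  0.1581] [ 0.4024 -0.0564 -0.3066  0.0426]
nose [ 0.4874 -0.0842  0.1138] [ 0.0535 -0.0035 -0.0425  0.0027]
bar [ 0.4803 -0.1588  0.1735] [ 0.0092 -0.0007 -0.0072  0.0005]
deck [ 0.4026 -0.1787  0.0961] [-0.0714  0.018   0.0581 -0.0146]
disc [ 0.4818 -0.1375  0.1136] [ 0.0931 -0.0071 -0.0747  0.0056]
282.87783851240573 282.87783851240573 319.35036364517265 203.12644637309637 0.008272806406606473 0.003
[ 0.56493546 -0.01127076 -0.09533599]
[[-0.1 -5. ]
 [-0.3 -7.2]
 [-0.6  2.1]
 [-0.2 -5.1]
 [-1.  -5.8]
 [ 0.3  1.1]
 [ 0.3  0.7]
 [ 0.4  1. ]
 [ 0.3 -0.1]
 [ 0.5  1.3]
 [ 0.6  1.1]]
knob [[ 0.48240246 -0.13899431  0.164     ]]
handle [[0.45677576 0.03423176 0.154     ]]
```

Call:
{"name": "step_arm", "arguments": {
  "gripper": [-1,-1,-1,-1,-1,-1,0.2,1,1,1,1,1,1,1],
  "linear": [
    [0.008,-0.031,0.0],
    [0.008,-0.031,0.05],
    [0.008,-0.031,0.1],
    [0.008,-0.031,0.15],
    [0.008,-0.031,0.18],
    [0.008,-0.031,0.196],
    [0.008,-0.031,0.196],
    [0.008,-0.031,0.196],
    [0.008,-0.031,0.196],
    [0.008,-0.031,0.196],
    [0.008,-0.031,0.196],
    [0.008,-0.031,0.196],
    [0.008,-0.031,0.196],
    [0.008,-0.031,0.196]
  ],
  "delta_rot": [
    [0,0,0.4],
    [0,0,0.4],
    [0,0,0.4],
    [0,0,0.4],
    [0,0,0.4],
    [0,0,0.4],
    [0,0,0.4],
    [0,0,0.4],
    [0,0,0.4],
    [0,0,0.4],
    [0,0,0.4],
    [0,0,0.4],
    [0,0,0.4],
    [0,0,0.4]
  ],
  "grip_force": 60
}}

```text
time: 5.08
eef_pos: [0.4823, -0.1406, 0.1461]
tcp_rot: [0.999, -0.049, 0.002, 0.0]
contact_force: [4.9, -0.2, 3.6]
opening: 0.152
```

Run:
```python
from plant import ctrl
from h import *
s=ctrl.get_state();print({k:np.round(v,4) for k,v in s.items()})
c=ctrl.read_camera("wrist");d=ctrl.read_camera("scene")
o=np.hstack([cv2.resize(c['frame'][60:400,180:460],(420,510)),cv2.resize(d['frame'][130:300,220:346],(378,510),interpolation=cv2.INTER_CUBIC)])[:,:,::-1]
cv2.imwrite('pics/k1.png',o)
```

```text
{'time': np.float64(5.075), 'qpos': array([-4.8610e-01, -9.0000e-03,  2.0703e+00,  6.0000e-04,  1.0768e+00,
       -3.8880e-01]), 'dq': array([-0.0001,  0.002 ,  0.0025, -0.0013, -0.0016,  0.0006]), 'joint_efforts': array([ -0.5244, -24.4382, -22.7052,  -0.5199,   1.1461,  -0.0793]), 'eef_pos': array([ 0.4823, -0.1406,  0.1461]), 'tcp_rot': array([ 9.988e-01, -4.880e-02,  1.700e-03,  5.000e-04]), 'contact_force': array([ 4.8648, -0.1634,  3.5515]), 'wrist_torque': array([-0.0691, -0.8963, -0.1493]), 'opening': np.float64(0.1517)}
```

View pics/k1.png

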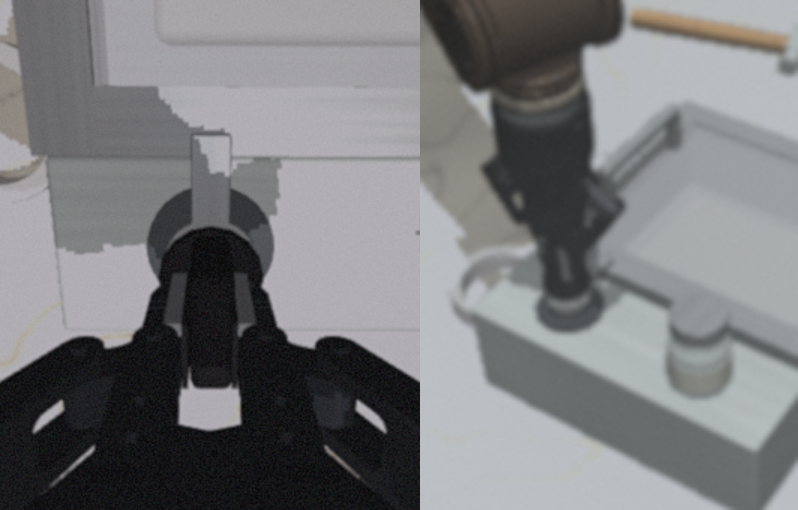

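The wrist and scene views show the bar centred between the pads, with the nose still over the lid's edge. Next is pressing.

Call:
{"name": "step_arm", "arguments": {
  "gripper": [1,1,1,1,1],
  "linear": [
    [0,0,0.003],
    [0,0,0.006],
    [0,0,0.009],
    [0,0,0.009],
    [0,0,0.009]
  ],
  "delta_rot": [
    [0,0,0],
    [0,0,0],
    [0,0,0],
    [0,0,0],
    [0,0,0]
  ]
}}

```text
time: 5.8
eef_pos: [0.4825, -0.1407, 0.1386]
tcp_rot: [0.999, -0.049, 0.001, 0.0]
contact_force: [2.4, 1.6, 11.2]
opening: 0.151
```

Call:
{"name": "step_arm", "arguments": {
  "gripper": [1,1,1,1,1,1,1,1,1,1,1,1],
  "linear": [
    [0,0,0],
    [0,0,0],
    [0,0,0],
    [0,0,0],
    [0,0,0],
    [0,0,0],
    [0,0,0],
    [0,0,0],
    [0,0,0],
    [0,0,0],
    [0,0,0],
    [0,0,0]
  ],
  "delta_rot": [
    [0,0,7],
    [0,0,14],
    [0,0,21],
    [0,0,28],
    [0,0,35],
    [0,0,42],
    [0,0,49],
    [0,0,56],
    [0,0,63],
    [0,0,68],
    [0,0,70],
    [0,0,70]
  ]
}}

```text
time: 7.3
eef_pos: [0.4815, -0.1395, 0.1386]
tcp_rot: [0.791, -0.611, -0.001, -0.0]
contact_force: [-0.2, 4.2, 14.7]
opening: 0.153
```

Call:
{"name": "step_arm", "arguments": {
  "gripper": [1,1,1,1,1],
  "linear": [
    [0,0,-0.003],
    [0,0,-0.006],
    [0,0,-0.009],
    [0,0,-0.009],
    [0,0,-0.009]
  ],
  "delta_rot": [
    [0,0,0],
    [0,0,0],
    [0,0,0],
    [0,0,0],
    [0,0,0]
  ]
}}

```text
time: 7.92
eef_pos: [0.4812, -0.1395, 0.145]
tcp_rot: [0.791, -0.612, -0.0, -0.001]
contact_force: [4.7, 2.9, 4.4]
opening: 0.155
```

Call:
{"name": "step_arm", "arguments": {
  "gripper": [-0.5,-1,-1,-1,-1,-1,-1,-1,-1,-1,-1,-1,-1,-1,-1],
  "linear": [
    [0,0,0],
    [0,0,0],
    [0,0,0],
    [0,0,0],
    [0,0,-0.02],
    [0,0,-0.06],
    [0,0,-0.1],
    [0,0,-0.14],
    [0,0,-0.14],
    [0,0,-0.14],
    [0,0,-0.14],
    [0,0,-0.14],
    [0,0,-0.14],
    [0,0,-0.14],
    [0,0,-0.14]
  ],
  "delta_rot": [
    [0,0,0],
    [0,0,0],
    [0,0,0],
    [0,0,0],
    [0,0,0],
    [0,0,0],
    [0,0,-10],
    [0,0,-20],
    [0,0,-30],
    [0,0,-40],
    [0,0,-50],
    [0,0,-60],
    [0,0,-70],
    [0,0,-70],
    [0,0,-70]
  ]
}}

```text
time: 9.8
eef_pos: [0.4811, -0.1402, 0.2853]
tcp_rot: [0.999, -0.05, -0.0, 0.0]
contact_force: [0.2, -0.6, 0.0]
opening: 1.002
```

Run:
```python
from plant import ctrl
from h import *
c=ctrl.read_camera("wrist"); pickle.dump(c,open('pics/w3.pkl','wb'))
s=ctrl.get_state();print(s['time'],s['eef_pos'],s['tcp_rot'],s['contact_force'])
cv2.imwrite('pics/w3.png',c['frame'][:,:,::-1])
p=(.56494,-.01127,-.09534)
print(proj(c,ch(p,np.array([(-.112,.035,.154),(-.112,-.02,.154),(-.07,-.135,.177)]))))
```

```text
9.85 [ 0.48117266 -0.14020641  0.28528716] [ 9.98767684e-01 -4.96297244e-02 -5.87407765e-05  1.18451251e-05] [-0.49669782  0.20696167  0.31315502]
[[270.96799961  -6.72958182]
 [274.49549757  66.93331572]
 [322.43977672 199.06651789]]
```

View pics/w3.png

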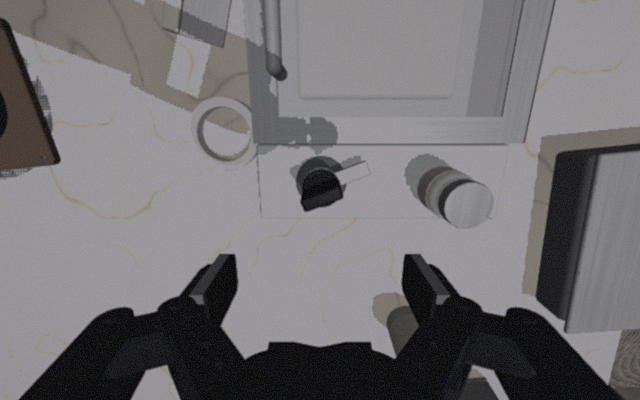

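The knob has turned: its bar is at about (322,190) with the nose pointing back to (368,168), clear of the lid. The handle's right end is at (276,73), and the jar has not moved. Now to the handle.

Call:
{"name": "step_arm", "arguments": {
  "gripper": [-1,-1,-1,-1,-1,-1,-1,-1,-1,0,1,1,1,1,1,1,1],
  "linear": [
    [-0.012,-0.05,0],
    [-0.024,-0.1,0],
    [-0.036,-0.15,0],
    [-0.041,-0.17,0.02],
    [-0.041,-0.17,0.06],
    [-0.041,-0.17,0.1],
    [-0.041,-0.17,0.13],
    [-0.041,-0.17,0.148],
    [-0.041,-0.17,0.148],
    [-0.041,-0.17,0.148],
    [-0.041,-0.17,0.148],
    [-0.041,-0.17,0.148],
    [-0.041,-0.17,0.148],
    [-0.041,-0.17,0.148],
    [-0.041,-0.17,0.148],
    [-0.041,-0.17,0.148],
    [-0.041,-0.17,0.148]
  ],
  "delta_rot": [
    [0,0,0],
    [0,0,0],
    [0,0,0],
    [0,0,0],
    [0,0,0],
    [0,0,0],
    [0,0,0],
    [0,0,0],
    [0,0,0],
    [0,0,0],
    [0,0,0],
    [0,0,0],
    [0,0,0],
    [0,0,0],
    [0,0,0],
    [0,0,0],
    [0,0,0]
  ],
  "grip_force": 60
}}

```text
time: 11.98
eef_pos: [0.4581, 0.0329, 0.1381]
tcp_rot: [0.999, -0.049, 0.002, 0.0]
contact_force: [5.8, 0.3, 0.6]
opening: 0.145
```

Call:
{"name": "step_arm", "arguments": {
  "gripper": [1,1,1,1,1,1,1,1],
  "linear": [
    [0,0,0],
    [0,0,-0.002],
    [0.001,0,-0.004],
    [0.001,0,-0.006],
    [0.002,0,-0.008],
    [0.002,0,-0.01],
    [0.002,0,-0.012],
    [0.002,0,-0.012]
  ],
  "delta_rot": [
    [0,0,0],
    [0,0,0],
    [0,0,0],
    [0,0,0],
    [0,0,0],
    [0,0,0],
    [0,0,0],
    [0,0,0]
  ],
  "grip_force": 80
}}

```text
time: 12.98
eef_pos: [0.4603, 0.0326, 0.1484]
tcp_rot: [0.999, -0.049, 0.002, -0.0]
contact_force: [11.0, 1.4, -8.1]
opening: 0.132
```

Call:
{"name": "step_arm", "arguments": {
  "gripper": [1,1,1,1,1,1,1,1,1,1],
  "linear": [
    [0.001,0,-0.002],
    [0.002,0,-0.004],
    [0.003,0,-0.006],
    [0.004,0,-0.008],
    [0.005,0,-0.01],
    [0.006,0,-0.012],
    [0.007,0,-0.014],
    [0.007,0,-0.015],
    [0.007,0,-0.015],
    [0.007,0,-0.015]
  ],
  "delta_rot": [
    [0,0,0],
    [0,0,0],
    [0,0,0],
    [0,0,0],
    [0,0,0],
    [0,0,0],
    [0,0,0],
    [0,0,0],
    [0,0,0],
    [0,0,0]
  ]
}}

```text
time: 14.22
eef_pos: [0.4636, 0.0323, 0.161]
tcp_rot: [0.999, -0.049, -0.003, -0.0]
contact_force: [5.9, -1.0, -9.3]
opening: 0.136
```

Run:
```python
from plant import ctrl
from h import *
d=ctrl.read_camera("scene");c=ctrl.read_camera("wrist");s=ctrl.get_state();print(s['time'],s['eef_pos'],s['contact_force'],s['opening'],abs(s['dq']).max())
o=np.hstack([cv2.resize(d['frame'][140:300,220:410],(475,400),interpolation=cv2.INTER_CUBIC),cv2.resize(c['frame'][100:400,200:440],(320,400))])[:,:,::-1]
cv2.imwrite('pics/e1.png',o)
p=(.56494,-.01127,-.09534)
# chamber and lid lower front-left / right corners for angles, projected to scene crop
for th in (0,.1):
    for y in (-.08,.16):
        x=.15-.295*np.cos(th); print(th,y,(proj(d,ch(p,(x,y,.1+.295*np.sin(th))))[0]-[220,140])*2.5)
```

```text
14.325 [0.46356091 0.03229584 0.16098307] [ 6.35905419 -0.86978328 -9.63657546] 0.13093484993788054 0.0029468771246729617
0 -0.08 [100.78563832 171.89040163]
0 0.16 [219.22699167  62.18651421]
0.1 -0.08 [ 98.87055426 152.37096763]
0.1 0.16 [219.55379115  43.35411659]
```

View pics/e1.png

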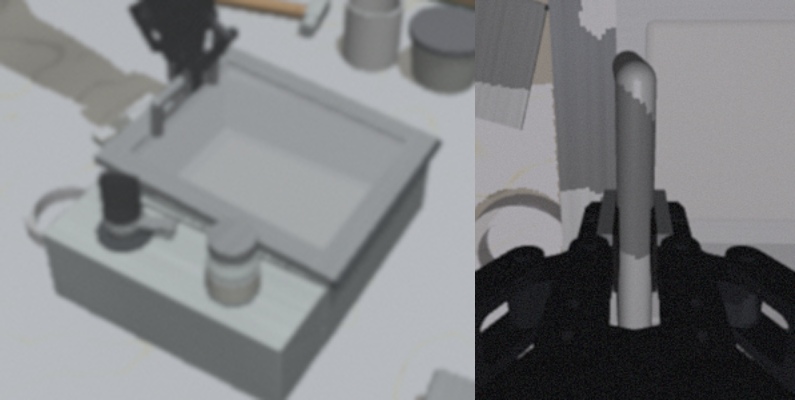

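The lid is up: its front right lower corner is at about (98,160) in the left crop, and the bar is firmly between the pads. TCP rise is 23 mm (about 0.087 rad), so I'll add a little more to centre it in the allowed range.

Call:
{"name": "step_arm", "arguments": {
  "gripper": [1,1,1,1,1,1,1,1,1,1,1],
  "linear": [
    [0,0,-0.001],
    [0.001,0,-0.002],
    [0.001,0,-0.003],
    [0.001,0,-0.004],
    [0.001,0,-0.004],
    [0.001,0,-0.004],
    [0.001,0,-0.004],
    [0.001,0,-0.004],
    [0.001,0,-0.004],
    [0.001,0,-0.004],
    [0.001,0,-0.004]
  ],
  "delta_rot": [
    [0,0,0],
    [0,0,0],
    [0,0,0],
    [0,0,0],
    [0,0,0],
    [0,0,0],
    [0,0,0],
    [0,0,0],
    [0,0,0],
    [0,0,0],
    [0,0,0]
  ]
}}

```text
time: 15.7
eef_pos: [0.4662, 0.0321, 0.1692]
tcp_rot: [0.999, -0.048, -0.001, 0.0]
contact_force: [-5.0, 0.4, 4.1]
opening: 0.131
```

Run:
```python
from plant import ctrl
from h import *
d=ctrl.read_camera("scene");t=ctrl.read_camera("top");s=ctrl.get_state();print(s['time'],s['eef_pos'],s['contact_force'],s['opening'],abs(s['dq']).max())
o=np.hstack([cv2.resize(d['frame'][170:260,220:320],(440,396),interpolation=cv2.INTER_CUBIC),cv2.resize(t['frame'][130:300,185:340],(361,396),interpolation=cv2.INTER_CUBIC)])[:,:,::-1]
cv2.imwrite('pics/e2.png',o[:,:800])
p=(.56494,-.01127,-.09534)
for th in (0,.065,.1,.145):
    x=.15-.295*np.cos(th); print(th,(proj(d,ch(p,(x,-.085,.1+.295*np.sin(th))))[0]-[220,170])*4.4)
```

```text
15.8 [0.46627477 0.03205428 0.16919394] [-5.47442987  0.8003683   4.20926891] 0.12910087758557195 0.0014598427327415428
0 [172.42032223 175.13666683]
0.065 [169.74453461 152.73752425]
0.1 [168.94160848 140.7687427 ]
0.145 [168.58544777 125.49943501]
```

View pics/e2.png

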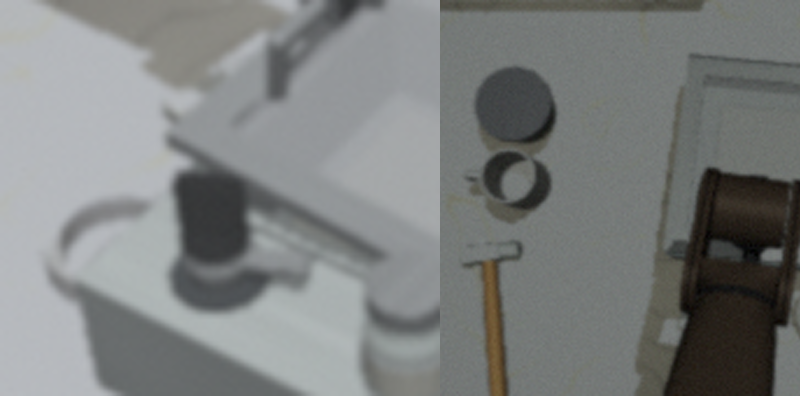

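The knob and bystanders look right, and the lid corner at about (170,138) gives roughly 0.105 rad. The TCP rise of 31 mm gives about 0.119 rad. I'll ease down 2 mm towards the centre, let it settle and check that it is still.

Call:
{"name": "step_arm", "arguments": {
  "gripper": [1,1,1,1,1,1,1,1,1,1,1,1],
  "linear": [
    [0,0,0.001],
    [0,0,0.002],
    [0,0,0.002],
    [0,0,0.002],
    [0,0,0.002],
    [0,0,0.002],
    [0,0,0.002],
    [0,0,0.002],
    [0,0,0.002],
    [0,0,0.002],
    [0,0,0.002],
    [0,0,0.002]
  ],
  "delta_rot": [
    [0,0,0],
    [0,0,0],
    [0,0,0],
    [0,0,0],
    [0,0,0],
    [0,0,0],
    [0,0,0],
    [0,0,0],
    [0,0,0],
    [0,0,0],
    [0,0,0],
    [0,0,0]
  ]
}}

```text
time: 17.3
eef_pos: [0.4648, 0.0322, 0.1646]
tcp_rot: [0.999, -0.048, -0.003, -0.0]
contact_force: [-4.6, -0.8, -4.2]
opening: 0.134
```

Call:
{"name": "step_arm", "arguments": {
  "gripper": [1,1,1,1,1,1,1,1],
  "linear": [
    [0,0,0],
    [0,0,0],
    [0,0,0],
    [0,0,0],
    [0,0,0],
    [0,0,0],
    [0,0,0],
    [0,0,0]
  ],
  "delta_rot": [
    [0,0,0],
    [0,0,0],
    [0,0,0],
    [0,0,0],
    [0,0,0],
    [0,0,0],
    [0,0,0],
    [0,0,0]
  ]
}}

```text
time: 18.3
eef_pos: [0.4648, 0.0322, 0.1646]
tcp_rot: [0.999, -0.048, -0.003, -0.0]
contact_force: [-4.7, 0.8, -5.7]
opening: 0.134
```

Still for 1 s, with the TCP up 26.5 mm (about 0.10 rad, front edge about 30 mm) and a plausible lid load of 4–6 N. Handing in.

```bash
python3 -c "
from plant import ctrl
print(ctrl.sign_off()); s=ctrl.get_state(); print(s['time'],s['eef_pos'],s['contact_force'],s['opening'])"
```

```text
the job is handed in; nothing more can be done
None
the job is handed in; nothing more can be done
```

I unlocked the chamber and handed the job in with the lid held about 30 mm open. Sign-off gives no verdict, so the result rests on my own checks below.

- **Knob:** The tool moved 7.5 mm when pressing, against about 11 N. It then turned 69.8° clockwise while pressed and came back up 6.4 mm before I let go. The wrist and scene pictures show the nose clear of the lid.
- **Lid:** I took it by the handle at 80 N grip and opened it in small steps. At no reading was it above about 35 mm at the front edge, well under the 10 cm limit.
- **Final hold:** The tool pose did not change over the last second. The handle is up 26.5 mm, which is about 0.10 rad or 30 mm at the front edge. The wrist carries 4–6 N, which fits the lid's weight.
- **Bystanders:** Nothing visible in the last pictures looks shifted, but I judged that by eye and did not measure it. The arm hid the scraper and part of the tape, and the spray bottle was outside the last crops.

**Checks that disagreed:**
- **Chamber pose:** My first fit from the fixed cameras put the knob and handle about 7–8 mm too far right. I used the two-view wrist measurements instead.
- **Lid angle:** Just before the final adjustment, the scene picture gave about 0.105 rad and the tool rise gave 0.119 rad. Both are within the allowed range.
- **Opening force:** The wrist force reversed briefly, and the tool rose 8 mm for a 4 mm command. I lowered it 2 mm and the reading settled.

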